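# Clear the fixture and seat the terminal-box plates on their studs

## Robot

A 6-joint arm with a two-finger parallel gripper is mounted at the origin on the work surface. World frame = base frame: x ahead of the robot, y to its left, z up, the work surface at z = 0. Lengths are in mm, angles in rad, forces in N, time in s.
With the tool pointing down it reaches from about 400 to 825 mm from the base axis. Payload 7 kg.
Tool frame: the origin (TCP) lies at the very end of the fingers, on their centre line; the grasp point (between the pads) lies 19 mm behind it (hold_point_z is the distance from the TCP to the grasp point, in mm); z points along the fingers, y is the line along which they close (so a half turn about z gives the same grasp; the last joint's range is limited). The gripper opens to 88 mm and grips with 3 to 60 N. Pads are 19 mm wide; open, the fingers measure 130 mm over their backs; the gripper's body (78 mm by 193 mm) begins 47 mm behind the grasp point.
Start: joints at [1.445, 0.359, 0.012, 0, -1.224, -0.288], TCP at [271.418, 618.003, 226.561] pointing down, gripper open.
Joint ranges: [-3.07, 3.07], [-1.43, 2.12], [-1.02, 1.25], [-3.03, 1.67], [-3.05, -0], [-3.03, 3.03]. Speed limits (rad/s): [2.39, 2.39, 3.01, 3.14, 3.14, 3.14].

## Interface

Orientations are given as a unit quaternion [w, x, y, z].
In Python, from bench import observe, get_image, camera_params, job_done, hold_point_z gives the robot as it stands.
- The arm moves only by the tool servo_tool, never from a script. Its argument "commands" is one flat list of numbers, 7 for each row, row after row: the shift along the world's x, y, z in units of 100 mm (1.0 is 100 mm), then the turn, a rotation vector about the world's x, y, z in units of 180 degrees (1.0 is 180 degrees), then the gripper's target within -1 to 1 (fully open at 1, half-way at 0, shut at -1). In form: [x, y, z, wx, wy, wz, gripper, x, y, z, wx, wy, wz, gripper, ...]. A call has 1 to 12 rows; each row is the pose to reach, as a shift and turn from the pose commanded when the call began, turning the shorter way round; what a row does not reach only later rows make up. A row lasts 1/10 s, in which the tool goes at most 50 mm and 8.59 degrees, less where a joint would pass 70% of its speed; a pose out of reach is approached as far as the arm can. A call with a number of a shift or a turn outside -1 to 1 is refused whole. A call with a gripper value outside its range is refused whole. The fingers move at their own pace and stop on an object; "squeeze" is the grip in N (left out, the last holds). Time passes only in rows, so rows that repeat a pose let the fingers close. It gives the time, the measured TCP pose, the force, the opening and the grip force at its end, in the units of the state.
- observe(): the state, without advancing time (a new reading comes with each control period).
- get_image(name): name is "scene" or "top" or "wrist"; returns (picture, depth): 400x640x3 uint8, red, green, blue; 400x640 float32, mm along the optical axis (not along the pixel's ray), 0 where there is no reading.
- camera_params(name): a dict with "camera_matrix" (3x3 intrinsics, pixels), "k1" (the pictures are not rectified: a ray, as slopes to the right and down, at radius r is drawn at 1 + k1 r^2 times it, then the intrinsics apply), "xyz" and "attitude" of the camera in the world. Camera axes: x right, y down, z forward; pixel columns grow to the right and rows downward; lengths in mm; the calibration is good to about 2 mm. A picture is of the moment at which its call begins: read the wrist's pose just before it. camera_params takes no time and is no camera call; for the wrist camera it gives the pose at the moment of the call.
- job_done(): hands the job in; it is judged then, once.
The state is a dict: "t": time; "qpos": joint angles; "dq": joint speeds; "tau": joint torques, N m; "position": TCP position; "ee_rot": TCP orientation; "ft_force": force on the tool from outside, world axes, zero at the start; "moment": the same for the moment, N m; "grip_width": opening from 0.0 (shut) to 1.0 (fully open); "gripper_force": force on a finger pad.
Only numpy, scipy, OpenCV 4.12 (cv2) and the standard library are available. Lean on these libraries where they do the work, as an engineer would, in place of code of your own. Each camera call takes 0.05 s, during which the arm holds its last target. There are 200 camera calls.

## Task

With the brush, sweep all the metal offcuts along the fixture's channel into the scrap tray at its end, without touching them with the fingers. Then fit every terminal-box plate over a pair of studs, bridging the channel and lying flat on both rails; each pair may stand a few millimetres along its slots, so slide the plate over the stud tops and feel for the holes to drop. Leave the brush standing upright on its bristles in its grey rest, and do not disturb the spool, the power screwdriver or the black cover.

Things in the scene. Friction and masses are not known exactly. Their poses are not given: they have to be found in the camera images.
- fixture: fixed fixture; origin: underside centre at bench height. Two aluminium rails along its y (y -150 to 150 mm), each 26 mm wide (x -50 to -24 and 24 to 50), tops 45 mm above the bench, with an open-ended channel between. Four pairs of upright steel studs on the rails (see the pairs), scrap tray at its -y end. Its yaw varies by up to 0.2 rad
- lane (a point): middle of the channel's floor, 30 mm above the bench; the channel runs along y (y -150 to 150 mm), is 48 mm wide in x between the rails and 15 mm deep, open at both ends; tray towards -y. Axes as the fixture
- tray (a point): centre of the scrap tray's inner floor, at the -y end of the fixture: inside 112 mm (x) by 104 mm (y), floor 4 mm and walls 34 mm above the bench; the channel's open end drops into it from 30 mm above the bench. Axes as the fixture
- pair0 (a point): nominal middle of a stud pair, at rail-top height, y = -105 mm on the fixture, axes as the fixture. One stud on each rail at x = -36 and +36 mm, 8 mm across, 14 mm tall, top 3 mm coned to 5 mm across. The true pair is shifted up to 5 mm either way along y (both studs alike; x exact): see or feel it. Any plate fits any pair
- pair1 (a point): nominal middle of a stud pair, at rail-top height, y = -35 mm on the fixture, axes as the fixture. One stud on each rail at x = -36 and +36 mm, 8 mm across, 14 mm tall, top 3 mm coned to 5 mm across. The true pair is shifted up to 5 mm either way along y (both studs alike; x exact): see or feel it. Any plate fits any pair
- pair2 (a point): nominal middle of a stud pair, at rail-top height, y = +35 mm on the fixture, axes as the fixture. One stud on each rail at x = -36 and +36 mm, 8 mm across, 14 mm tall, top 3 mm coned to 5 mm across. The true pair is shifted up to 5 mm either way along y (both studs alike; x exact): see or feel it. Any plate fits any pair
- pair3 (a point): nominal middle of a stud pair, at rail-top height, y = +105 mm on the fixture, axes as the fixture. One stud on each rail at x = -36 and +36 mm, 8 mm across, 14 mm tall, top 3 mm coned to 5 mm across. The true pair is shifted up to 5 mm either way along y (both studs alike; x exact): see or feel it. Any plate fits any pair
- plate0: loose terminal-box plate, 0.1 to 0.25 kg: aluminium, 96 mm (x) by 44 mm (y), 5 mm thick, two 12 mm through holes at x = -36 and +36 mm; on its middle a black box 48 mm (x) by 20 mm (y), from 5 to 33 mm above the underside, to grip. Origin: underside centre, z up. Starts flat on the bench at the left. May be absent; the same either way round
- plate1: loose terminal-box plate, 0.1 to 0.25 kg: aluminium, 96 mm (x) by 44 mm (y), 5 mm thick, two 12 mm through holes at x = -36 and +36 mm; on its middle a black box 48 mm (x) by 20 mm (y), from 5 to 33 mm above the underside, to grip. Origin: underside centre, z up. Starts flat on the bench at the left. May be absent; the same either way round
- plate2: loose terminal-box plate, 0.1 to 0.25 kg: aluminium, 96 mm (x) by 44 mm (y), 5 mm thick, two 12 mm through holes at x = -36 and +36 mm; on its middle a black box 48 mm (x) by 20 mm (y), from 5 to 33 mm above the underside, to grip. Origin: underside centre, z up. Starts flat on the bench at the left. May be absent; the same either way round
- plate3: loose terminal-box plate, 0.1 to 0.25 kg: aluminium, 96 mm (x) by 44 mm (y), 5 mm thick, two 12 mm through holes at x = -36 and +36 mm; on its middle a black box 48 mm (x) by 20 mm (y), from 5 to 33 mm above the underside, to grip. Origin: underside centre, z up. Starts flat on the bench at the left. May be absent; the same either way round
- brush: loose block brush, 0.1 to 0.2 kg, standing on its bristles: head 40 by 40 mm, 40 mm tall (black bristles, stiff, then wood), on it a wooden grip 40 mm (its x) by 22 mm (its y) from 40 to 70 mm above the bottom. Origin: bottom centre, z up
- rest: fixed grey shallow tray, the brush's place, 88 by 88 mm outside, walls 4 mm thick and 14 mm high, floor 4 mm above the bench. Origin: underside centre
- scrap0: solid block 16 x 13 x 18 mm tall, loose aluminium offcut of about 12 g lying in the fixture's channel, taller than the channel is deep. Origin: underside centre. May be absent
- scrap1: L-section piece 16 x 16 x 18 mm tall, loose aluminium offcut of about 12 g lying in the fixture's channel, taller than the channel is deep. Origin: underside centre. May be absent
- scrap2: square piece 16 x 16 x 17 mm tall, loose aluminium offcut of about 12 g lying in the fixture's channel, taller than the channel is deep. Origin: underside centre. May be absent
- scrap3: U-section piece 16 x 16 x 18 mm tall, loose aluminium offcut of about 12 g lying in the fixture's channel, taller than the channel is deep. Origin: underside centre. May be absent
- spool: bystander: solder spool, 56 mm across, 46 mm tall, origin underside centre; leave alone
- driver: bystander: blue power screwdriver lying on the bench, body 50 mm thick, 210 mm long along its y; origin underside, leave alone
- cover: bystander: black box cover, an open shell 60 x 90 x 16 mm; origin underside centre, leave alone

How it is judged:
By the outcome, as a careful person would: the job done as asked, in the order asked, and still so for the second after the job is handed in, with the robot touching nothing.
Of plate0, plate1, plate2, plate3 only 3 to 4 are there at a start; the rules pass over those that are not, and their reading is None.
Of scrap0, scrap1, scrap2, scrap3 only 2 to 4 are there at a start; the rules pass over those that are not, and their reading is None.
At some moment in a run one of plate0, plate1, plate2, plate3 may be knocked a few centimetres aside while the robot is not near it.
It also fails if it takes over 210 s, if anything falls off the work surface, if the arm or the gripper's body presses on something with over 40 N, if the wrist force passes 120 N, or if a joint passes its speed limit or range.

## Working session

There is one attempt and no reset: what is moved stays moved. The work goes in short steps, Python scripts to look and compute and a tool call to move; the robot and the scene stay as the last step left them, time stands still between calls to the robot, and variables do not carry over. Pictures are saved under pics/ and viewed, at most 14 in all, crops included, and the job is handed in when it is done.

Besides the shell and the picture viewer there is one more tool, called after "Request:" as a command line: name --argument value ..., lists and objects as JSON in quotes. servo_tool: Moves the arm, as the interface text tells. Its arguments: {"type":"object","properties":{"commands":{"type":"array"},"squeeze":{"type":"number"}},"required":["commands"]}

```bash
mkdir -p pics; ls; cat > h.py <<'E'
import numpy as np, cv2
from scipy.spatial.transform import Rotation as R
from bench import *
def rot(a):
    a=np.array(a,float)
    return a if a.shape==(3,3) else R.from_quat(a,scalar_first=True).as_matrix()
def cloud(name):
    p=camera_params(name); im,d=get_image(name)
    K=np.array(p['camera_matrix']); v,u=np.mgrid[0:400,0:640]
    xd=(u-K[0,2])/K[0,0]; yd=(v-K[1,2])/K[1,1]
    x,y=xd.copy(),yd.copy()
    for _ in range(10):
        s=1+p['k1']*(x*x+y*y); x,y=xd/s,yd/s
    ray=np.stack([x,y,np.ones_like(x)],-1)@rot(p['attitude']).T
    P=ray*d[...,None]+np.array(p['xyz'])
    P[d==0]=np.nan
    return im,P,ray,np.array(p['xyz'])
def onz(ray,c,z): return c+ray*((z-c[2])/ray[...,2:3])
def save(n,im): cv2.imwrite(f'pics/{n}.png',cv2.cvtColor(im,cv2.COLOR_RGB2BGR))
E
python3 - <<'E'
from h import *
o=observe();print(o);print(camera_params('top'),camera_params('wrist'),hold_point_z)
im,P,ray,c=cloud('top');save('top',im);np.savez('top.npz',im=im,P=P,ray=ray,c=c)
im,P,ray,c=cloud('scene');save('scene',im)
E
```

```text
pics
{'t': 0.0, 'qpos': array([ 1.44510905e+00,  3.59363438e-01,  1.10733955e-02, -3.79574513e-04,
       -1.22411165e+00, -2.88086420e-01]), 'dq': array([ 0.00076978, -0.00100864, -0.00010982,  0.00156634,  0.0012577 ,
        0.0016979 ]), 'tau': array([-1.33876292e-03, -5.82723141e+01,  2.93048537e+01,  6.99690789e+00,
        6.72890237e-03, -1.82873127e-04]), 'position': array([271.22154882, 617.57454696, 225.63888389]), 'ee_rot': array([ 8.14510121e-04,  9.78661533e-01, -2.05477317e-01, -1.12750202e-04]), 'ft_force': array([ 0.13574007,  0.48792043, -0.42258186]), 'moment': array([-0.00915539,  0.01315289,  0.04208695]), 'gripper_force': 0.0, 'grip_width': 0.9984313841093495}
{'camera_matrix': array([[430.55913329,   0.        , 323.94580657],
       [  0.        , 430.55913329, 192.35761392],
       [  0.        ,   0.        ,   1.        ]]), 'k1': -0.09257854113154895, 'xyz': array([ 387.42738841,   14.96666778, 1186.66004457]), 'attitude': array([ 0.06265819, -0.70123258,  0.70740307, -0.06267146])} {'camera_matrix': array([[329.12051607,   0.        , 319.55568598],
       [  0.        , 329.12051607, 196.43903796],
       [  0.        ,   0.        ,   1.        ]]), 'k1': 0.004690770265397784, 'xyz': array([340.9291121 , 587.40578558, 383.76451211]), 'attitude': array([-0.07842062, -0.540876  ,  0.82916898,  0.11739742])} 18.8
```

View pics/top.png

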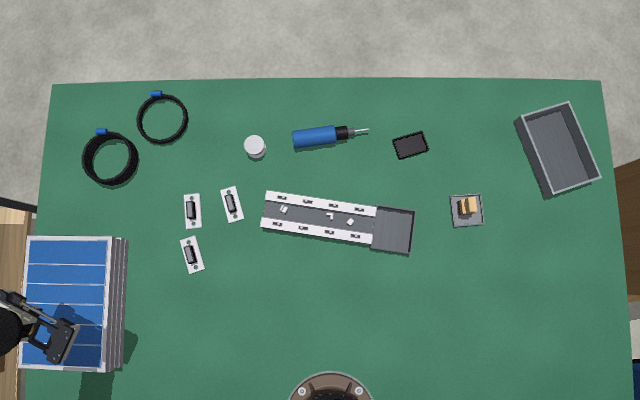

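View pics/scene.png

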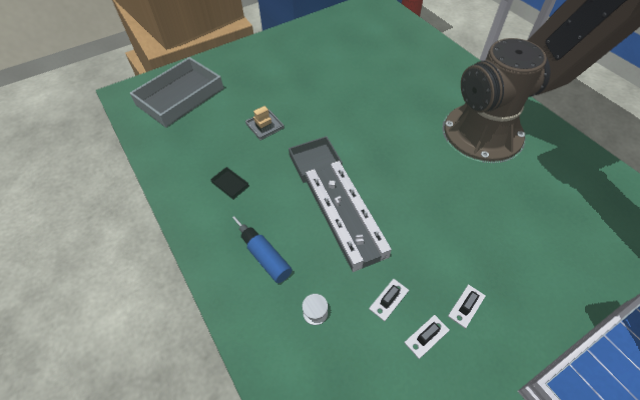

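Top view: plates at (193,210), (232,204), (192,255); fixture centred near (320,217) with its tray at (392,230); scraps near (284,209), (330,215), (350,221); brush and rest at (467,208). The scene view shows 3 plates and the bystanders.

```bash
python3 - <<'E'
from h import *
D=np.load('top.npz');im,P,ray,c=[D[k] for k in('im','P','ray','c')]
hsv=cv2.cvtColor(im,cv2.COLOR_RGB2HSV)
print('bench z',[np.round(P[v,u],1) for v,u in((300,300),(150,470),(230,180))])
def blobs(m,amin,z):
    n,l,st,ce=cv2.connectedComponentsWithStats(m.astype(np.uint8))
    for i in range(1,n):
        if st[i,4]>=amin:
            Q=onz(ray[l==i],c,z)[:,:2]; r=cv2.minAreaRect(Q.astype(np.float32))
            zz=P[...,2][l==i]
            print(st[i,4],np.round(ce[i]),'rect',np.round(r[0],1),np.round(r[1],1),round(r[2],1),'mean',np.round(Q.mean(0),1),'z',np.nanmedian(zz).round(1),np.nanmax(zz).round(1))
roi=np.zeros((400,640),bool);roi[100:280,150:500]=1
white=(hsv[...,1]<40)&(hsv[...,2]>170)&roi
print('white z45');blobs(white,60,45)
print('plates z5');w2=white.copy();w2[:,250:]=0;blobs(w2,60,5)
green=(hsv[...,0]>60)&(hsv[...,0]<95)&(hsv[...,1]>80)
obj=~green&roi
print('nongreen z5');blobs(obj&(np.arange(640)<250),60,5)
print('z45');blobs(obj,60,30)
print('rest z14');blobs(obj&(np.arange(640)>440),60,14)
wood=(hsv[...,0]>8)&(hsv[...,0]<25)&(hsv[...,1]>90)&roi
wood&=np.arange(640)>440
print('wood z70');blobs(wood&(P[...,2]>55),10,70)
f=roi&(np.arange(640)>255)&(np.arange(640)<380)&(np.arange(400)[:,None]>180)
print('studs');blobs(f&(P[...,2]>51),2,59)
ch=white&f
print('small white');blobs(ch,4,48)
x=cv2.resize(im[180:260,255:420],None,fx=4.5,fy=4.5,interpolation=cv2.INTER_CUBIC);save('fx',x)
E
```

```text
bench z [array([306.1,  81.1,   1.2]), array([ 721. , -408.8,   -1.3]), array([497.3, 416.7,  -1.2])]
white z45
310 [254. 144.] rect [729.1 207. ] [54.3 54.2] 27.1 mean [729.2 206.6] z 46.4 51.9
356 [232. 204.] rect [563.3 263.3] [93.3 44.1] 16.4 mean [562.7 261.9] z 5.2 12.2
959 [320. 203.] rect [563.7  24.6] [301.2  25.7] 80.6 mean [563.8  24.5] z 45.0 64.7
340 [193. 211.] rect [545.8 370.2] [93.6 43.6] 6.3 mean [544.7 367.5] z 5.2 19.4
1000 [316. 230.] rect [490.6  36.6] [300.9  25.9] 80.6 mean [490.4  35.9] z 45.1 61.3
343 [192. 254.] rect [428.9 367.2] [93.1 43.8] 18.2 mean [428.9 364.9] z 6.1 35.6
plates z5
76 [247. 144.] rect [741.6 234.1] [47.6 14.4] 1.5 mean [740.9 232.7] z 46.4 51.4
356 [232. 204.] rect [569.5 272. ] [96.6 45.6] 16.4 mean [568.8 270.6] z 5.2 12.2
340 [193. 211.] rect [551.3 382.6] [96.9 45.1] 6.3 mean [550.3 379.9] z 5.2 19.4
343 [192. 254.] rect [430.3 379.5] [96.4 45.3] 18.2 mean [430.4 377.2] z 6.1 35.6
nongreen z5
295 [175. 128.] rect [803.5 452.8] [ 75.9 146.9] 61.1 mean [794.4 446.6] z 24.2 30.9
96 [247. 145.] rect [735.6 235.4] [59.3 17.3] 1.5 mean [
[... 1675 characters left out ...]
 [506.9 133. ] z 59.8 60.9
9 [301. 227.] rect [497.8  73.8] [7.9 5.3] 89.5 mean [497.5  74.8] z 56.7 61.2
7 [330. 232.] rect [484.   -0.9] [5.2 5.2] 89.4 mean [ 4.84e+02 -1.00e-01] z 57.1 59.4
7 [355. 236.] rect [472.9 -66.2] [5.3 5.2] 89.4 mean [473.7 -66.2] z 57.3 61.3
small white
959 [320. 203.] rect [563.2  24.6] [300.4  25.6] 80.7 mean [563.3  24.5] z 45.0 64.7
33 [283. 208.] rect [549.1 123.1] [16.9 15.6] 62.9 mean [549.2 122.7] z 45.0 50.6
25 [330. 215.] rect [529.    1.1] [16.  13.4] 89.5 mean [530.6  -1.3] z 48.0 52.6
1000 [316. 230.] rect [490.3  36.6] [300.1  25.8] 80.6 mean [490.1  35.8] z 45.1 61.3
32 [350. 221.] rect [513.1 -55.2] [13.1 15.2] 44.3 mean [513.5 -54.6] z 47.3 52.1
```

View pics/fx.png

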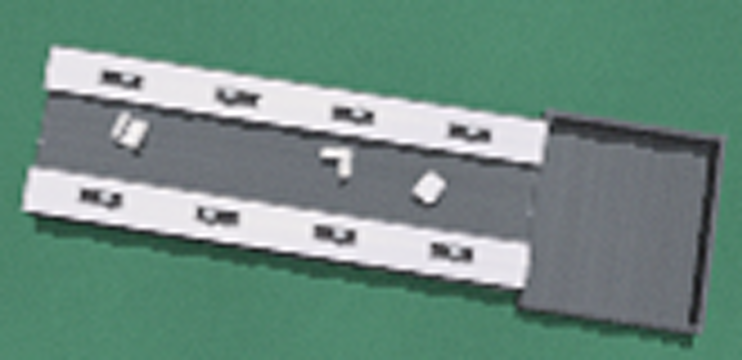

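Frame: fixture centre is about (527, 31), yaw about −0.165. I'm moving towards it and will take a wrist look over the fixture on the way.

Request:
servo_tool --commands '[1,-1,0,0,0,0,1,1,-1,0,0,0,0,1,1,-1,0,0,0,0,1,1,-1,0,0,0,0,1]'

```text
t: 0.5
position: [374.1, 514.5, 226.5]
ee_rot: [0.001, 0.978, -0.207, 0.0]
ft_force: [-0.6, -0.3, -0.0]
grip_width: 0.999
gripper_force: 0.0
```

Request:
servo_tool --commands '[1,-1,0,0,0,0,1,1,-1,0,0,0,0,1,1,-1,0,0,0,0,1,1,-1,0,0,0,0,1]'

```text
t: 0.9
position: [473.8, 414.7, 226.2]
ee_rot: [0.001, 0.978, -0.207, -0.0]
ft_force: [0.0, 0.8, 0.3]
grip_width: 0.999
gripper_force: 0.0
```

Request:
servo_tool --commands '[0.5,-1,0,0,0,0,1,0.5,-1,0,0,0,0,1,0.5,-1,0,0,0,0,1,0.5,-1,0,0,0,0,1]'

```text
t: 1.3
position: [521.9, 316.6, 226.4]
ee_rot: [0.0, 0.978, -0.207, -0.0]
ft_force: [0.1, -0.2, 1.0]
grip_width: 1.0
gripper_force: 0.0
```

Request:
servo_tool --commands '[0,-1,0,0,0,0,1,0,-1,0,0,0,0,1,0,-1,0,0,0,0,1]'

```text
t: 1.6
position: [520.3, 215.1, 226.7]
ee_rot: [0.0, 0.978, -0.206, -0.0]
ft_force: [1.2, -0.6, 0.4]
grip_width: 1.006
gripper_force: 0.0
```

Request:
servo_tool --commands '[0,-1,0,0,0,0,1,0,-1,0,0,0,0,1,0,-1,0,0,0,0,1]'

```text
t: 1.9
position: [520.6, 115.2, 226.6]
ee_rot: [0.0, 0.978, -0.207, -0.0]
ft_force: [-0.3, 0.7, -0.4]
grip_width: 0.996
gripper_force: 0.0
```

Request:
servo_tool --commands '[0,-0.8,0,0,0,0,1,0,-0.8,0,0,0,0,1,0,-0.8,0,0,0,0,1,0,-0.8,0,0,0,0,1,0,-0.8,0,0,0,0,1]'

```text
t: 2.4
position: [521.7, 39.3, 226.5]
ee_rot: [-0.0, 0.979, -0.205, 0.0]
ft_force: [-0.0, 0.2, -0.1]
grip_width: 0.998
gripper_force: 0.0
```

```bash
python3 - <<'E'
from h import *
im,P,ray,c=cloud('wrist');save('w1',im);np.savez('w1.npz',im=im,P=P,ray=ray,c=c)
print(c)
E
```

```text
[591.27662239   8.92252323 384.63244758]
```

View pics/w1.png

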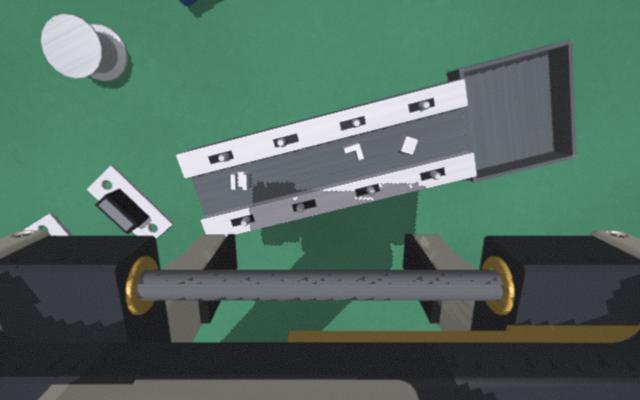

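Request:
servo_tool --commands '[0,-1,0,0,0,0.06,1,0,-1,0,0,0,0.06,1,0,-1,0,0,0,0.06,1]'

```text
t: 2.75
position: [521.2, -64.3, 226.4]
ee_rot: [0.0, 0.994, -0.112, -0.0]
ft_force: [0.2, -0.2, 0.1]
grip_width: 1.001
gripper_force: 0.0
```

Request:
servo_tool --commands '[0,-1,0,0,0,0.07,1,0,-1,0,0,0,0.07,1,0,-1,0,0,0,0.07,1]'

```text
t: 3.05
position: [521.5, -164.6, 226.2]
ee_rot: [0.0, 1.0, -0.002, -0.0]
ft_force: [0.4, 0.3, 0.0]
grip_width: 1.0
gripper_force: 0.0
```

Request:
servo_tool --commands '[0,-1,0,0,0,0.07,1,0,-1,0,0,0,0.07,1,0,-1,0,0,0,0.07,1]'

```text
t: 3.35
position: [521.7, -264.7, 225.9]
ee_rot: [0.0, 0.994, 0.107, -0.001]
ft_force: [-0.5, 1.1, -1.3]
grip_width: 1.002
gripper_force: 0.0
```

Request:
servo_tool --commands '[0,-1,0,0,0,0.07,1,0,-1,0,0,0,0.07,1,0,-1,0,0,0,0.07,1,0,-1,0,0,0,0.07,1,0,-1,0,0,0,0.07,1]'

```text
t: 3.85
position: [521.9, -360.7, 226.3]
ee_rot: [-0.0, 0.977, 0.215, -0.0]
ft_force: [-0.7, 1.3, -0.2]
grip_width: 0.995
gripper_force: 0.0
```

Wrist view: stud tops at about (223,157), (282,141), (353,123), (424,104) on one rail and (243,221), (303,206), (371,190), (432,175) on the other. Scraps (U, L, block) are at (240,181), (353,152) and (409,145). There are three.

```bash
python3 - <<'E'
from h import *
D=np.load('w1.npz');im,P,ray,c=[D[k] for k in('im','P','ray','c')]
hsv=cv2.cvtColor(im,cv2.COLOR_RGB2HSV)
# rails by depth band, fit fixture yaw/centre
z=P[...,2]; m=(np.abs(z-45)<4)&(hsv[...,1]<60)&(hsv[...,2]>110);m[240:]=0;m[:,:170]=0
n,l,st,ce=cv2.connectedComponentsWithStats(m.astype(np.uint8))
for i in range(1,n):
    if st[i,4]>300:
        Q=onz(ray[l==i],c,45)[:,:2];r=cv2.minAreaRect(Q.astype(np.float32));print('rail',st[i,4],r,z[l==i].mean())
yaw=-0.165;C=np.array([527.1,30.6])
for u,v in [(223,157),(282,141),(353,123),(424,104),(243,221),(303,206),(371,190),(432,175)]:
    w=slice(v-6,v+7),slice(u-8,u+9)
    zz=z[w]; k=zz>55
    q=np.nanmean(onz(ray[w][k],c,58)[:,:2],0) if k.sum() else None
    hs=hsv[w]; g=(hs[...,2]>120)
    # component nearest centre
    n,l,st,ce=cv2.connectedComponentsWithStats(g.astype(np.uint8));b=l[6,8]
    out=[k.sum(),np.nanmax(zz).round(1)]
    if b:
        q2=onz(ray[w][l==b],c,59)[:,:2].mean(0);out+=['bright',(l==b).sum(),np.round(q2,1),np.round(R.from_euler('z',-yaw).as_matrix()[:2,:2]@(q2-C),1)]
    if q is not None: out+=['depth',np.round(q,1),np.round(R.from_euler('z',-yaw).as_matrix()[:2,:2]@(q-C),1)]
    print(*out)
im,P,ray,c=cloud('wrist');save('w2',im)
hsv=cv2.cvtColor(im,cv2.COLOR_RGB2HSV);z=P[...,2]
wood=(hsv[...,0]>8)&(hsv[...,0]<25)&(hsv[...,1]>70)&(np.arange(400)[:,None]<245)
for lo,hi,zz in((66,90,74),(36,56,44)):
    k=wood&(z>lo)&(z<hi)
    if k.sum()>10:
        Q=onz(ray[k],c,zz)[:,:2];print('wood',k.sum(),cv2.minAreaRect(Q.astype(np.float32)),np.median(z[k]))
k=(z>10)&(z<18)&(np.abs(P[...,0]-545)<70)&(np.abs(P[...,1]+380)<70);k[245:]=0
print('rest',cv2.minAreaRect(P[k][:,:2].astype(np.float32)),k.sum())
green=(hsv[...,0]>60)&(hsv[...,0]<95)&(hsv[...,1]>80)
E
```

```text
rail 6928 ((564.9918212890625, 21.448501586914062), (298.7139587402344, 26.084484100341797), 80.63151550292969) 44.99768331900527
rail 5718 ((492.6966857910156, 33.37544250488281), (298.78460693359375, 27.058177947998047), 80.62128448486328) 44.947325140202395
49 60.7 bright 127 [580.  119.2] [37.6 96.1] depth [580.3 119.8] [37.9 96.7]
52 60.4 bright 133 [571.1  58.6] [38.8 34.8] depth [570.2  59.8] [37.7 35.9]
52 60.6 bright 130 [558.5 -13.5] [ 38.2 -38.4] depth [558.1 -15.4] [ 38.2 -40.3]
61 60.4 bright 131 [548.1 -81.7] [  39.2 -107.3] depth [546.9 -82. ] [  38.  -107.8]
42 60.2 bright 93 [508.5 131.9] [-35.   96.9] depth [509.8 131.5] [-33.6  96.7]
42 60.1 depth [499.9  71.5] [-33.5  35.9]
42 61.1 bright 117 [488.5  -4. ] [-32.4 -40.5] depth [487.4  -3.8] [-33.5 -40.4]
47 59.9 depth [476.4 -70.6] [ -33.4 -108.2]
wood 586 ((554.8591918945312, -380.1900329589844), (39.84466552734375, 22.48933982849121), 3.0296456813812256) 73.54071544711246
wood 564 ((554.7029418945312, -380.46075439453125), (39.846336364746094, 40.14175796508789), 3.104440689086914) 43.845757224648224
rest ((548.0235595703125, -387.1270751953125), (87.90449523925781, 87.94795989990234), 3.654454231262207) 1127
```

View pics/w2.png

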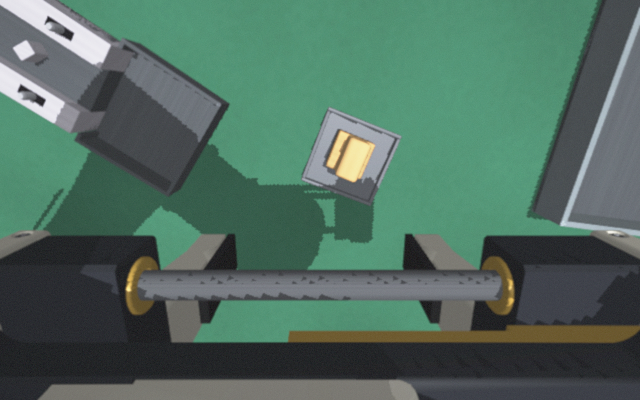

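The brush stands in the rest at about (347,158), grip centre (554.8,−380.2) at 3°. The grip top is at 74 mm, as it should be. I'll grasp it across the 22 mm side.

Request:
servo_tool --commands '[0.33,-0.19,-0.5,0,0,-0.12,1,0.33,-0.19,-0.8,0,0,-0.12,1,0.33,-0.19,-1,0,0,-0.12,1,0.33,-0.19,-1,0,0,-0.12,1,0.33,-0.19,-1,0,0,-0.12,1]' --squeeze 25

```text
t: 4.4
position: [555.2, -380.1, 127.6]
ee_rot: [0.0, 1.0, 0.031, 0.0]
ft_force: [-0.4, -0.2, 0.3]
grip_width: 0.998
gripper_force: 0.0
```

Request:
servo_tool --commands '[0,0,-0.3,0,0,0,1,0,0,-0.6,0,0,0,1,0,0,-0.79,0,0,0,1,0,0,-0.79,0,0,0,1,0,0,-0.79,0,0,0,1]'

```text
t: 4.9
position: [555.7, -381.2, 49.9]
ee_rot: [0.001, 1.0, 0.03, 0.001]
ft_force: [-0.1, -0.4, 0.3]
grip_width: 1.0
gripper_force: 0.0
```

Request:
servo_tool --commands '[0,0,0,0,0,0,-1,0,0,0,0,0,0,-1,0,0,0,0,0,0,-1,0,0,0,0,0,0,-1,0,0,0,0,0,0,-1,0,0,0,0,0,0,-1,0,0,0,0,0,0,-1,0,0,0,0,0,0,-1]'

```text
t: 5.7
position: [554.4, -381.0, 47.5]
ee_rot: [-0.0, 1.0, 0.029, -0.0]
ft_force: [-0.1, 0.2, -0.8]
grip_width: 0.339
gripper_force: 0.0
```

Request:
servo_tool --commands '[0,0,0,0,0,0,-1,0,0,0,0,0,0,-1,0,0,0,0,0,0,-1,0,0,0,0,0,0,-1,0,0,0,0,0,0,-1,0,0,0,0,0,0,-1]'

```text
t: 6.3
position: [554.4, -380.9, 47.5]
ee_rot: [-0.0, 1.0, 0.029, -0.0]
ft_force: [-0.7, -0.4, -1.6]
grip_width: 0.248
gripper_force: 25.0
```

Request:
servo_tool --commands '[0,0,0.2,0,0,0,-1,0,0,0.5,0,0,0,-1,0,0,0.9,0,0,0,-1,0,0,1,0,0,0,-1,0,0,1,0,0,0,-1]'

```text
t: 6.8
position: [555.5, -381.4, 150.0]
ee_rot: [0.001, 1.0, 0.029, 0.002]
ft_force: [0.7, 0.9, -1.9]
grip_width: 0.253
gripper_force: 25.0
```

Request:
servo_tool --commands '[0,0.4,0,0,0,-0.04,-1,0,0.8,0,0,0,-0.07,-1,0,1,0,0,0,-0.07,-1]'

```text
t: 7.1
position: [553.0, -278.4, 145.6]
ee_rot: [-0.001, 0.997, -0.083, -0.001]
ft_force: [0.0, 0.7, -2.5]
grip_width: 0.249
gripper_force: 25.0
```

Request:
servo_tool --commands '[0,0.4,0,0,0,0,-1,0,0.8,0,0,0,0,-1,0,1,0,0,0,0,-1]'

```text
t: 7.4
position: [553.1, -178.4, 145.8]
ee_rot: [-0.0, 0.997, -0.081, -0.001]
ft_force: [-0.2, -0.7, -1.7]
grip_width: 0.248
gripper_force: 25.0
```

Request:
servo_tool --commands '[0,0.4,0,0,0,0,-1,0,0.8,0,0,0,0,-1,0,1,0,0,0,0,-1]'

```text
t: 7.7
position: [553.2, -78.6, 145.9]
ee_rot: [-0.0, 0.997, -0.081, -0.001]
ft_force: [0.0, -0.0, -1.4]
grip_width: 0.252
gripper_force: 25.0
```

Request:
servo_tool --commands '[0,0.4,0,0,0,0,-1,0,0.8,0,0,0,0,-1,0,1,0,0,0,0,-1]'

```text
t: 8.0
position: [553.3, 21.3, 145.9]
ee_rot: [0.0, 0.997, -0.081, -0.001]
ft_force: [0.1, -0.4, -1.9]
grip_width: 0.251
gripper_force: 25.0
```

Request:
servo_tool --commands '[0,0.4,0,0,0,0,-1,0,0.8,0,0,0,0,-1,0,1,0,0,0,0,-1]'

```text
t: 8.3
position: [553.4, 121.3, 145.8]
ee_rot: [0.0, 0.997, -0.081, -0.001]
ft_force: [0.2, 0.9, -1.6]
grip_width: 0.251
gripper_force: 25.0
```

Request:
servo_tool --commands '[0,0.3,0,0,0,0,-1,0,0.6,0,0,0,0,-1,0,0.67,0,0,0,0,-1,0,0.67,0,0,0,0,-1,0,0.67,0,0,0,0,-1]'

```text
t: 8.8
position: [553.7, 185.2, 146.4]
ee_rot: [0.001, 0.997, -0.081, -0.001]
ft_force: [-0.2, -0.2, -1.1]
grip_width: 0.249
gripper_force: 25.0
```

```bash
python3 - <<'E'
from h import *
print(observe()['position'],observe()['ee_rot'],observe()['ft_force'])
im,P,ray,c=cloud('wrist');save('w3',im);np.savez('w3.npz',im=im,P=P,ray=ray,c=c);print(c)
E
```

```text
[553.68450376 185.18735988 146.4498081 ] [ 6.55091992e-04  9.96701545e-01 -8.11470449e-02 -8.71214786e-04] [-0.20190106 -0.1827969  -1.10763982]
[628.96726694 173.12005537 304.46323869]
```

View pics/w3.png

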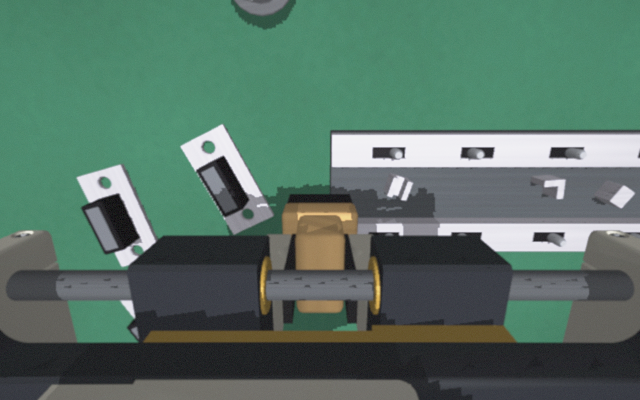

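The wrist view shows the fixture's +y end at columns 331+, rails at rows 131–167 and 223–250, channel clear, brush at (320,215).

```bash
python3 - <<'E'
from h import *
D=np.load('w3.npz');im,P,ray,c=[D[k] for k in('im','P','ray','c')]
hsv=cv2.cvtColor(im,cv2.COLOR_RGB2HSV)
z=P[...,2]; m=(np.abs(z-45)<5)&(hsv[...,1]<60)&(hsv[...,2]>150);m[252:]=0;m[:,:320]=0
C=np.array([528.5,28.3]);A=R.from_euler('z',0.1636).as_matrix()[:2,:2]
F=(onz(ray,c,45)[...,:2]-C)@A.T
# rows of rails at columns 345..375
for u in (340,360,450,520):
    r=np.where(m[:,u])[0]; s=np.split(r,np.where(np.diff(r)>5)[0]+1)
    print(u,[(q[0],q[-1],F[q[0],u].round(1),F[q[-1],u].round(1)) for q in s if len(q)>5])
for v in (138,160): 
    q=np.where(m[v])[0];print(v,q[0],F[v,q[0]].round(1))
for u,v in [(398,153),(478,153),(571,153)]:
    w=slice(v-8,v+9),slice(u-14,u+15);k=z[w]>55.5
    print('stud',k.sum(),((onz(ray[w][k],c,58)[:,:2]-C)@A.T).mean(0).round(1),((P[w][k][:,:2]-C)@A.T).mean(0).round(1))
E
```

```text
340 [(np.int64(134), np.int64(166), array([ 50.1, 142.6]), array([ 24.8, 142.2]))]
360 [(np.int64(134), np.int64(166), array([ 50.1, 127.1]), array([ 24.8, 126.2]))]
450 [(np.int64(134), np.int64(166), array([50., 57.]), array([24.8, 54.1])), (np.int64(223), np.int64(234), array([-23.9,  48.7]), array([-33.9,  47.6]))]
520 [(np.int64(134), np.int64(166), array([50. ,  2.6]), array([24.8, -1.8])), (np.int64(223), np.int64(250), array([-23.9, -10.2]), array([-48.8, -14.4]))]
138 332 [ 47.  148.8]
160 332 [ 29.6 148.6]
stud 84 [ 36.2 100.2] [ 36.3 100.2]
stud 85 [36.1 39.3] [36.2 39.4]
stud 96 [ 36.1 -37.1] [ 36.1 -37. ]
```

Request:
servo_tool --commands '[0.005,0,-0.2,0,0,0,-1,0.005,0,-0.4,0,0,0,-1,0.005,0,-0.55,0,0,0,-1,0.005,0,-0.65,0,0,0,-1,0.005,0,-0.71,0,0,0,-1,0.005,0,-0.71,0,0,0,-1,0.005,0,-0.71,0,0,0,-1,0.005,0,-0.71,0,0,0,-1]'

```text
t: 9.65
position: [555.4, 186.2, 77.4]
ee_rot: [-0.0, 0.997, -0.081, 0.001]
ft_force: [-0.7, -0.0, -1.2]
grip_width: 0.246
gripper_force: 25.0
```

Request:
servo_tool --commands '[0,0,-0.01,0,0,0,-1,-0.016,-0.099,-0.015,0,0,0,-1,-0.033,-0.197,-0.015,0,0,0,-1,-0.049,-0.296,-0.015,0,0,0,-1,-0.065,-0.395,-0.015,0,0,0,-1,-0.081,-0.493,-0.015,0,0,0,-1,-0.098,-0.592,-0.015,0,0,0,-1,-0.114,-0.691,-0.015,0,0,0,-1,-0.13,-0.789,-0.015,0,0,0,-1,-0.147,-0.888,-0.015,0,0,0,-1,-0.163,-0.987,-0.015,0,0,0,-1,-0.163,-0.987,-0.015,0,0,0,-1]'

```text
t: 10.85
position: [538.2, 86.0, 75.0]
ee_rot: [0.0, 0.997, -0.082, -0.0]
ft_force: [0.2, 0.4, -1.7]
grip_width: 0.253
gripper_force: 25.0
```

Request:
servo_tool --commands '[-0.016,-0.099,0,0,0,0,-1,-0.033,-0.197,0,0,0,0,-1,-0.049,-0.296,0,0,0,0,-1,-0.065,-0.395,0,0,0,0,-1,-0.081,-0.493,0,0,0,0,-1,-0.098,-0.592,0,0,0,0,-1,-0.114,-0.691,0,0,0,0,-1,-0.13,-0.789,0,0,0,0,-1,-0.147,-0.888,0,0,0,0,-1,-0.163,-0.987,0,0,0,0,-1]'

```text
t: 11.85
position: [522.2, -12.2, 75.1]
ee_rot: [-0.0, 0.997, -0.081, 0.0]
ft_force: [-0.6, -0.1, -2.1]
grip_width: 0.245
gripper_force: 25.0
```

Request:
servo_tool --commands '[-0.016,-0.099,0,0,0,0,-1,-0.033,-0.197,0,0,0,0,-1,-0.049,-0.296,0,0,0,0,-1,-0.065,-0.395,0,0,0,0,-1,-0.081,-0.493,0,0,0,0,-1,-0.098,-0.592,0,0,0,0,-1,-0.114,-0.691,0,0,0,0,-1,-0.13,-0.789,0,0,0,0,-1,-0.147,-0.888,0,0,0,0,-1,-0.163,-0.987,0,0,0,0,-1]'

```text
t: 12.85
position: [505.9, -110.9, 75.1]
ee_rot: [-0.0, 0.997, -0.081, 0.0]
ft_force: [-0.6, 1.5, -1.4]
grip_width: 0.254
gripper_force: 25.0
```

Request:
servo_tool --commands '[-0.016,-0.099,0,0,0,0,-1,-0.033,-0.197,0,0,0,0,-1,-0.049,-0.296,0,0,0,0,-1,-0.049,-0.296,0,0,0,0,-1,-0.049,-0.296,0,0,0,0,-1]'

```text
t: 13.35
position: [501.0, -140.0, 75.0]
ee_rot: [0.0, 0.997, -0.082, -0.0]
ft_force: [-0.3, 1.1, -2.1]
grip_width: 0.249
gripper_force: 25.0
```

Request:
servo_tool --commands '[0.02,0.1,0.3,0,0,0,-1,0.03,0.15,0.7,0,0,0,-1,0.03,0.15,1,0,0,0,-1,0.03,0.15,1,0,0,0,-1,0.03,0.15,1,0,0,0,-1]'

```text
t: 13.85
position: [504.3, -124.2, 175.5]
ee_rot: [-0.0, 0.997, -0.081, 0.001]
ft_force: [-0.7, -0.3, -1.9]
grip_width: 0.249
gripper_force: 25.0
```

```bash
python3 - <<'E'
from h import *
im,P,ray,c=cloud('wrist')
im2,P,ray,c=cloud('top')
x=cv2.resize(im2[180:260,255:420],(640,310),interpolation=cv2.INTER_CUBIC)
save('w4',np.vstack([im[:240],x]))
E
```

```text
(no output)
```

View pics/w4.png

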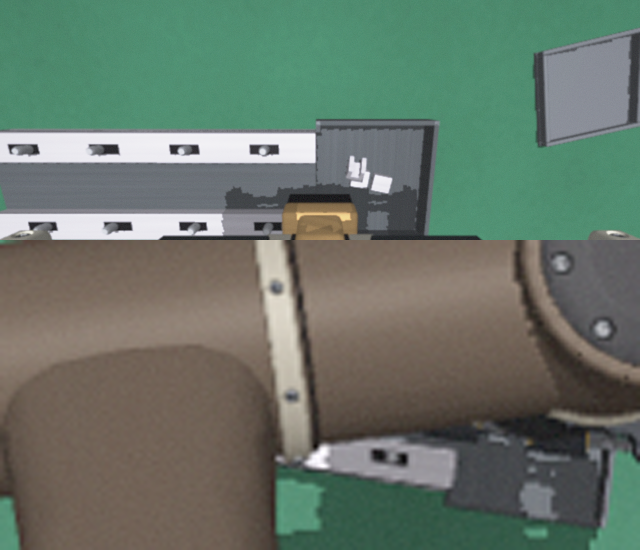

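The channel is clear and the offcuts lie in the tray around (357,170) and (382,184). I'll return the brush.

Request:
servo_tool --commands '[0.15,-0.4,0,0,0,0.03,-1,0.15,-0.8,0,0,0,0.06,-1,0.15,-0.9,0,0,0,0.07,-1]'

```text
t: 14.25
position: [518.4, -217.1, 173.0]
ee_rot: [-0.0, 1.0, 0.03, -0.002]
ft_force: [-0.5, 0.5, -1.6]
grip_width: 0.246
gripper_force: 25.0
```

Request:
servo_tool --commands '[0.15,-0.4,0,0,0,0,-1,0.15,-0.8,0,0,0,0,-1,0.15,-0.9,0,0,0,0,-1]'

```text
t: 14.55
position: [533.2, -307.6, 172.6]
ee_rot: [-0.0, 1.0, 0.028, -0.002]
ft_force: [-0.4, 0.2, -3.0]
grip_width: 0.251
gripper_force: 25.0
```

Request:
servo_tool --commands '[0.15,-0.4,-0.2,0,0,0,-1,0.15,-0.8,-0.5,0,0,0,-1,0.15,-0.82,-0.6,0,0,0,-1,0.15,-0.82,-0.6,0,0,0,-1,0.15,-0.82,-0.6,0,0,0,-1]'

```text
t: 15.05
position: [548.8, -386.1, 114.4]
ee_rot: [-0.0, 1.0, 0.029, -0.001]
ft_force: [0.2, -0.1, -1.0]
grip_width: 0.248
gripper_force: 25.0
```

Request:
servo_tool --commands '[0,0,-0.3,0,0,0,-1,0,0,-0.5,0,0,0,-1,0,0,-0.6,0,0,0,-1,0,0,-0.64,0,0,0,-1,0,0,-0.66,0,0,0,-1,0,0,-0.66,0,0,0,-1,0,0,-0.66,0,0,0,-1,0,0,-0.66,0,0,0,-1]'

```text
t: 15.85
position: [549.5, -386.9, 49.9]
ee_rot: [0.0, 1.0, 0.029, 0.001]
ft_force: [0.9, -0.4, -2.5]
grip_width: 0.248
gripper_force: 25.0
```

Request:
servo_tool --commands '[0,0,-0.01,0,0,0,-1,0,0,-0.01,0,0,0,-1,0,0,-0.01,0,0,0,-1,0,0,-0.01,0,0,0,-1]'

```text
t: 16.25
position: [549.1, -386.7, 48.0]
ee_rot: [-0.0, 1.0, 0.029, -0.0]
ft_force: [0.7, -0.9, -1.3]
grip_width: 0.247
gripper_force: 25.0
```

Request:
servo_tool --commands '[0,0,-0.005,0,0,0,1,0,0,-0.005,0,0,0,1,0,0,-0.005,0,0,0,1,0,0,-0.005,0,0,0,1,0,0,-0.005,0,0,0,1,0,0,-0.005,0,0,0,1,0,0,-0.005,0,0,0,1,0,0,-0.005,0,0,0,1,0,0,-0.005,0,0,0,1]'

```text
t: 17.15
position: [549.1, -386.7, 47.6]
ee_rot: [-0.0, 1.0, 0.029, -0.0]
ft_force: [0.0, 0.0, -0.1]
grip_width: 0.976
gripper_force: 0.0
```

Request:
servo_tool --commands '[0,0,0.1,0,0,0,1,0,0,0.4,0,0,0,1,0,0,0.8,0,0,0,1,0,0,1,0,0,0,1,0,0,1,0,0,0,1]'

```text
t: 17.65
position: [551.2, -387.8, 152.7]
ee_rot: [0.002, 1.0, 0.029, 0.003]
ft_force: [-0.4, 0.1, 0.2]
grip_width: 1.002
gripper_force: 0.0
```

Request:
servo_tool --commands '[-0.3,0.5,0.4,0,0,0,1,-0.5,0.9,0.4,0,0,0,1,-0.5,1,0.4,0,0,0,1,-0.5,1,0.4,0,0,0,1]'

```text
t: 18.05
position: [498.3, -284.5, 188.9]
ee_rot: [-0.0, 1.0, 0.03, 0.001]
ft_force: [1.0, -1.1, 0.8]
grip_width: 1.0
gripper_force: 0.0
```

Request:
servo_tool --commands '[0,0.5,0,0,0,0,1,0,0.9,0,0,0,0,1,0,1,0,0,0,0,1,0,1,0,0,0,0,1]'

```text
t: 18.45
position: [499.4, -185.7, 187.6]
ee_rot: [-0.0, 1.0, 0.03, 0.0]
ft_force: [0.8, -1.1, -0.4]
grip_width: 1.001
gripper_force: 0.0
```

```bash
python3 - <<'E'
from h import *
print(observe()['position'])
im,P,ray,c=cloud('wrist');save('w5',im)
E
```

```text
[ 499.35118645 -185.68634145  187.61566207]
```

View pics/w5.png

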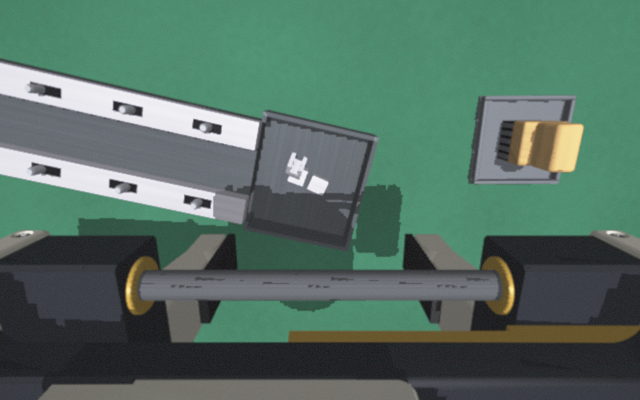

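All three offcuts are in the tray at (300,165)–(318,185), and the brush stands upright in its rest at (540,145). I'm going to view the plates.

Request:
servo_tool --commands '[0,0.5,0.4,0,0,0,1,0,1,0.4,0,0,0,1,0,1,0.4,0,0,0,1]'

```text
t: 18.8
position: [500.1, -85.0, 228.9]
ee_rot: [-0.0, 1.0, 0.029, 0.001]
ft_force: [-0.1, -0.1, 0.1]
grip_width: 1.002
gripper_force: 0.0
```

Request:
servo_tool --commands '[0,0.5,0,0,0,0,1,0,1,0,0,0,0,1,0,1,0,0,0,0,1]'

```text
t: 19.1
position: [499.8, 16.5, 227.3]
ee_rot: [-0.0, 1.0, 0.03, 0.0]
ft_force: [0.9, -0.8, 0.8]
grip_width: 1.002
gripper_force: 0.0
```

Request:
servo_tool --commands '[0,0.5,0,0,0,0,1,0,1,0,0,0,0,1,0,1,0,0,0,0,1]'

```text
t: 19.4
position: [500.0, 116.3, 227.1]
ee_rot: [0.0, 1.0, 0.03, -0.0]
ft_force: [-0.4, -0.8, -0.4]
grip_width: 0.998
gripper_force: 0.0
```

Request:
servo_tool --commands '[-0.3,0.5,0,0,0,0,1,-0.65,1,0,0,0,0,1,-0.65,1,0,0,0,0,1]'

```text
t: 19.7
position: [433.4, 214.1, 227.2]
ee_rot: [0.0, 1.0, 0.029, -0.0]
ft_force: [0.7, -0.5, -0.2]
grip_width: 0.997
gripper_force: 0.0
```

Request:
servo_tool --commands '[-0.3,0.4,0,0,0,0,1,-0.65,0.8,0,0,0,0,1,-0.65,0.8,0,0,0,0,1,-0.65,0.8,0,0,0,0,1,-0.65,0.8,0,0,0,0,1]'

```text
t: 20.2
position: [369.9, 292.3, 227.3]
ee_rot: [0.0, 1.0, 0.028, -0.0]
ft_force: [0.5, 0.6, 0.2]
grip_width: 0.998
gripper_force: 0.0
```

```bash
cat >> h.py <<'E'
def plates(im,P,ray,c):
    hsv=cv2.cvtColor(im,cv2.COLOR_RGB2HSV);z=P[...,2]
    m=(hsv[...,1]<45)&(hsv[...,2]>130)&(np.abs(z-5)<6);m[238:]=0
    m=cv2.morphologyEx(m.astype(np.uint8),cv2.MORPH_OPEN,np.ones((3,3)))
    n,l,st,ce=cv2.connectedComponentsWithStats(m);out=[]
    for i in range(1,n):
        if st[i,4]>300:
            r=cv2.minAreaRect(onz(ray[l==i],c,5)[:,:2].astype(np.float32))
            bx=P[(z>30)&(z<42)&(np.hypot(P[...,0]-r[0][0],P[...,1]-r[0][1])<35)]
            b=cv2.minAreaRect(bx[:,:2].astype(np.float32)) if len(bx)>20 else None
            print(ce[i].round(),st[i,4],np.round(r[0],1),np.round(r[1],1),round(r[2],1),'box',b and (np.round(b[0],1),np.round(b[1],1),round(b[2],1)))
E
python3 - <<'E'
from h import *
print(observe()['position'],observe()['ee_rot'])
im,P,ray,c=cloud('wrist');save('w6',im);plates(im,P,ray,c)
E
```

```text
[369.94222856 292.29546723 227.28881993] [ 4.09206419e-04  9.99600468e-01  2.82615622e-02 -1.43636337e-04]
[248.  22.] 1321 [522.2 375.6] [37.6 45.5] 6.2 box (array([530.2, 376.4]), array([ 5.6, 20. ]), 2.0)
[359.  13.] 1063 [537.  258.8] [29.3 45.8] 15.6 box None
[249. 107.] 2411 [430.7 375.3] [97.4 45.7] 18.4 box (array([430.8, 375.2]), array([47.9, 19.9]), 18.5)
```

View pics/w6.png

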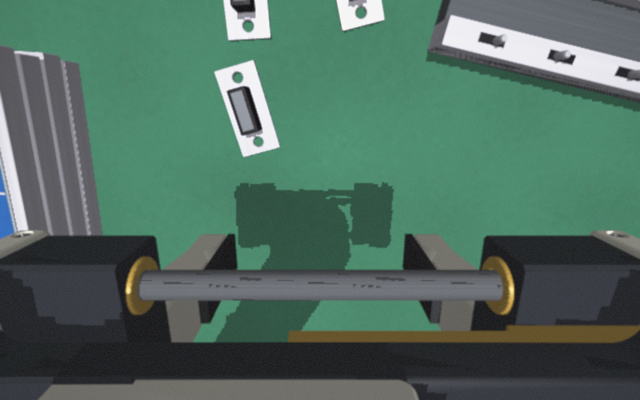

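Plate C is at (247,110), measured at (430.7,375.2) and 18.4°, with sizes matching. Grasping it.

Request:
servo_tool --commands '[0.3,0.4,-0.3,0,0,0.04,1,0.61,0.83,-0.7,0,0,0.0844,1,0.61,0.83,-1,0,0,0.0844,1,0.61,0.83,-1,0,0,0.0844,1]'

```text
t: 20.65
position: [430.4, 373.4, 120.2]
ee_rot: [0.004, 0.987, 0.159, -0.004]
ft_force: [-0.5, -1.2, -1.4]
grip_width: 1.0
gripper_force: 0.0
```

Request:
servo_tool --commands '[0,0,-0.4,0,0,0,1,0,0,-0.7,0,0,0,1,0,0,-0.7,0,0,0,1,0,0,-0.7,0,0,0,1,0,0,-0.7,0,0,0,1]'

```text
t: 21.15
position: [431.4, 377.0, 59.9]
ee_rot: [-0.001, 0.987, 0.16, 0.001]
ft_force: [0.7, 0.1, 1.5]
grip_width: 0.998
gripper_force: 0.0
```

Request:
servo_tool --commands '[0,0,-0.2,0,0,0,1,0,0,-0.4,0,0,0,1,0,0,-0.475,0,0,0,1,0,0,-0.475,0,0,0,1,0,0,-0.475,0,0,0,1,0,0,-0.475,0,0,0,-1,0,0,-0.475,0,0,0,-1,0,0,-0.475,0,0,0,-1,0,0,-0.475,0,0,0,-1,0,0,-0.475,0,0,0,-1,0,0,-0.475,0,0,0,-1,0,0,-0.475,0,0,0,-1]'

```text
t: 22.35
position: [430.1, 376.3, 10.0]
ee_rot: [0.0, 0.987, 0.161, -0.0]
ft_force: [0.5, 0.6, 0.2]
grip_width: 0.426
gripper_force: 0.0
```

Request:
servo_tool --commands '[0,0,0,0,0,0,-1,0,0,0,0,0,0,-1,0,0,0,0,0,0,-1,0,0,0,0,0,0,-1,0,0,0,0,0,0,-1,0,0,0,0,0,0,-1,0,0,0,0,0,0,-1,0,0,0,0,0,0,-1]'

```text
t: 23.15
position: [430.1, 376.2, 10.0]
ee_rot: [0.0, 0.987, 0.161, -0.0]
ft_force: [1.2, -0.8, -1.0]
grip_width: 0.227
gripper_force: 25.0
```

Request:
servo_tool --commands '[0,0,0.2,0,0,0,-1,0,0,0.6,0,0,0,-1,0,0,1,0,0,0,-1,0,0,1,0,0,0,-1]'

```text
t: 23.55
position: [432.3, 379.2, 115.7]
ee_rot: [-0.003, 0.987, 0.161, 0.003]
ft_force: [-0.4, 1.2, -1.4]
grip_width: 0.23
gripper_force: 25.0
```

Request:
servo_tool --commands '[0.1,-0.4,0,0,0,-0.04,-1,0.21,-0.8,0,0,0,-0.08,-1,0.21,-1,0,0,0,-0.08,-1]'

```text
t: 23.85
position: [450.8, 273.5, 109.2]
ee_rot: [0.001, 0.999, 0.033, -0.001]
ft_force: [-0.2, 0.1, -1.4]
grip_width: 0.227
gripper_force: 25.0
```

Request:
servo_tool --commands '[0.1,-0.4,0,0,0,-0.04,-1,0.2,-0.8,0,0,0,-0.075,-1,0.2,-1,0,0,0,-0.075,-1]'

```text
t: 24.15
position: [470.9, 173.7, 109.4]
ee_rot: [0.0, 0.996, -0.084, -0.0]
ft_force: [0.6, 0.3, -1.7]
grip_width: 0.223
gripper_force: 25.0
```

Request:
servo_tool --commands '[0.1,-0.4,0,0,0,0,-1,0.2,-0.8,0,0,0,0,-1,0.2,-1,0,0,0,0,-1]'

```text
t: 24.45
position: [491.1, 74.0, 109.5]
ee_rot: [0.0, 0.997, -0.082, -0.0]
ft_force: [-0.7, 0.4, -2.2]
grip_width: 0.225
gripper_force: 25.0
```

Request:
servo_tool --commands '[0.1,-0.4,0,0,0,0,-1,0.2,-0.8,0,0,0,0,-1,0.2,-1,0,0,0,0,-1]'

```text
t: 24.75
position: [511.3, -26.0, 109.5]
ee_rot: [0.0, 0.997, -0.082, -0.0]
ft_force: [-0.7, 0.8, -1.1]
grip_width: 0.226
gripper_force: 25.0
```

Request:
servo_tool --commands '[0,-0.3,0,0,0,0,-1,0,-0.52,0,0,0,0,-1,0,-0.52,0,0,0,0,-1,0,-0.52,0,0,0,0,-1,0,-0.52,0,0,0,0,-1]'

```text
t: 25.25
position: [511.0, -75.3, 109.8]
ee_rot: [-0.0, 0.997, -0.082, -0.0]
ft_force: [0.8, -0.6, -2.1]
grip_width: 0.224
gripper_force: 25.0
```

```bash
python3 - <<'E'
from h import *
o=observe();print(o['position'],o['ee_rot'],o['ft_force'])
im,P,ray,c=cloud('wrist');save('w7',im);np.savez('w7.npz',im=im,P=P,ray=ray,c=c)
E
```

```text
[510.99104137 -75.25016091 109.78950937] [-1.73334072e-05  9.96650380e-01 -8.17801532e-02 -1.64208357e-04] [ 0.79549517 -0.64709344 -2.10452974]
```

View pics/w7.png

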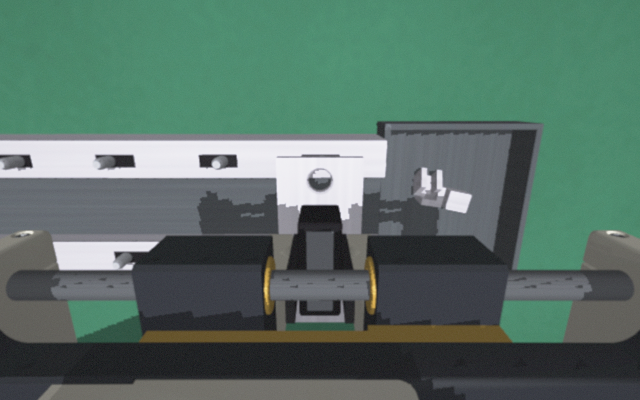

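The stud shows centred in the plate's hole at (320,180), so it is aligned. Descending.

Request:
servo_tool --commands '[0,0,-0.15,0,0,0,-1,0,0,-0.3,0,0,0,-1,0,0,-0.36,0,0,0,-1,0,0,-0.38,0,0,0,-1,0,0,-0.4,0,0,0,-1,0,0,-0.42,0,0,0,-1,0,0,-0.44,0,0,0,-1,0,0,-0.46,0,0,0,-1,0,0,-0.46,0,0,0,-1]'

```text
t: 26.2
position: [511.0, -75.8, 63.9]
ee_rot: [0.0, 0.997, -0.082, -0.0]
ft_force: [-0.7, 0.3, -2.1]
grip_width: 0.226
gripper_force: 25.0
```

Request:
servo_tool --commands '[0,0,-0.02,0,0,0,-1,0,0,-0.04,0,0,0,-1,0,0,-0.06,0,0,0,-1,0,0,-0.075,0,0,0,-1,0,0,-0.085,0,0,0,-1,0,0,-0.085,0,0,0,-1,0,0,-0.085,0,0,0,-1]'

```text
t: 26.9
position: [511.1, -75.7, 55.6]
ee_rot: [0.0, 0.997, -0.082, -0.0]
ft_force: [-0.5, -0.0, -2.6]
grip_width: 0.222
gripper_force: 25.0
```

Request:
servo_tool --commands '[0,0,-0.005,0,0,0,0,0,0,-0.005,0,0,0,0,0,0,-0.005,0,0,0,0,0,0,-0.005,0,0,0,0,0,0,-0.005,0,0,0,0,0,0,-0.005,0,0,0,0,0,0,-0.005,0,0,0,0]'

```text
t: 27.6
position: [511.1, -75.7, 55.1]
ee_rot: [-0.0, 0.997, -0.082, 0.0]
ft_force: [0.1, 0.6, 0.2]
grip_width: 0.5
gripper_force: 0.0
```

Request:
servo_tool --commands '[0,0,0.1,0,0,0,0,0,0,0.4,0,0,0,0,0,0,0.8,0,0,0,1,0,0,1,0,0,0,1]'

```text
t: 28.0
position: [512.5, -75.7, 159.0]
ee_rot: [-0.0, 0.997, -0.082, 0.002]
ft_force: [0.3, 0.4, -0.4]
grip_width: 0.623
gripper_force: 0.0
```

Request:
servo_tool --commands '[-0.1,0.4,0.4,0,0,0.04,1,-0.15,0.8,0.5,0,0,0.08,1,-0.15,1,0.5,0,0,0.1,1]'

```text
t: 28.3
position: [497.0, 26.7, 209.1]
ee_rot: [-0.001, 0.997, 0.078, 0.003]
ft_force: [0.4, -0.3, -1.6]
grip_width: 0.897
gripper_force: 0.0
```

Request:
servo_tool --commands '[-0.1,0.4,0,0,0,0.03,1,-0.15,0.8,0,0,0,0.05,1,-0.15,1,0,0,0,0.05,1]'

```text
t: 28.6
position: [480.6, 126.6, 206.3]
ee_rot: [-0.0, 0.988, 0.155, 0.001]
ft_force: [0.2, 1.0, 0.3]
grip_width: 0.997
gripper_force: 0.0
```

Request:
servo_tool --commands '[-0.1,0.4,0,0,0,0,1,-0.15,0.8,0,0,0,0,1,-0.15,1,0,0,0,0,1]'

```text
t: 28.9
position: [465.7, 226.8, 206.1]
ee_rot: [-0.0, 0.988, 0.154, 0.001]
ft_force: [0.5, -0.6, 1.2]
grip_width: 1.004
gripper_force: 0.0
```

Request:
servo_tool --commands '[-0.1,0.4,0,0,0,0,1,-0.15,0.75,0,0,0,0,1,-0.15,0.75,0,0,0,0,1,-0.15,0.75,0,0,0,0,1,-0.15,0.75,0,0,0,0,1]'

```text
t: 29.4
position: [451.1, 298.5, 205.2]
ee_rot: [0.0, 0.988, 0.153, -0.0]
ft_force: [0.1, 0.3, -0.6]
grip_width: 1.0
gripper_force: 0.0
```

```bash
python3 - <<'E'
from h import *
print(observe()['position'],observe()['ee_rot'])
im,P,ray,c=cloud('wrist');save('w8',im);plates(im,P,ray,c)
E
```

```text
[451.14669571 298.52567522 205.21586563] [ 1.14922482e-04  9.88276467e-01  1.52674818e-01 -1.09668251e-04]
[275.  52.] 3044 [552.1 378.9] [97.3 45.6] 6.3 box (array([551.9, 379.1]), array([47.9, 20.3]), 6.2)
[381.  69.] 2981 [569.9 268.8] [97.3 45.7] 16.7 box (array([570.1, 268.9]), array([47.8, 20.3]), 16.8)
```

Request:
servo_tool --commands '[0.4,0.3,-0.3,0,0,-0.03,1,0.8,0.7,-0.7,0,0,-0.063,1,0.9,0.8,-1,0,0,-0.063,1,0.9,0.8,-1,0,0,-0.063,1,0.9,0.8,-1,0,0,-0.063,1]'

```text
t: 29.95
position: [541.1, 377.7, 102.5]
ee_rot: [0.002, 0.999, 0.054, -0.002]
ft_force: [-1.0, -0.4, 1.2]
grip_width: 0.998
gripper_force: 0.0
```

Request:
servo_tool --commands '[0.109,0.005,-0.3,0,0,0,1,0.109,0.005,-0.6,0,0,0,1,0.109,0.005,-0.8,0,0,0,1,0.109,0.005,-0.9,0,0,0,1,0.109,0.005,-0.955,0,0,0,1,0.109,0.005,-0.955,0,0,0,1,0.109,0.005,-0.955,0,0,0,1,0.109,0.005,-0.955,0,0,0,-0.3,0.109,0.005,-0.955,0,0,0,-1,0.109,0.005,-0.955,0,0,0,-1,0.109,0.005,-0.955,0,0,0,-1,0.109,0.005,-0.955,0,0,0,-1]'

```text
t: 31.15
position: [552.0, 379.8, 9.6]
ee_rot: [0.0, 0.999, 0.054, 0.0]
ft_force: [-0.5, -1.0, 0.3]
grip_width: 0.606
gripper_force: 0.0
```

Request:
servo_tool --commands '[0,0,0,0,0,0,-1,0,0,0,0,0,0,-1,0,0,0,0,0,0,-1,0,0,0,0,0,0,-1,0,0,0,0,0,0,-1,0,0,0,0,0,0,-1,0,0,0,0,0,0,-1,0,0,0,0,0,0,-1,0,0,0,0,0,0,-1,0,0,0,0,0,0,-1]'

```text
t: 32.15
position: [552.0, 379.8, 9.5]
ee_rot: [0.0, 0.999, 0.054, -0.0]
ft_force: [-0.4, -0.7, -0.2]
grip_width: 0.225
gripper_force: 25.0
```

Request:
servo_tool --commands '[0,0,0.2,0,0,0,-1,0,0,0.6,0,0,0,-1,0,0,1,0,0,0,-1,0,0,1,0,0,0,-1]'

```text
t: 32.55
position: [554.8, 382.3, 116.0]
ee_rot: [-0.003, 0.998, 0.055, 0.004]
ft_force: [1.1, 1.4, -1.7]
grip_width: 0.225
gripper_force: 25.0
```

Request:
servo_tool --commands '[-0.03,-0.4,0,0,0,-0.04,-1,-0.07,-0.8,0,0,0,-0.087,-1,-0.07,-0.97,0,0,0,-0.087,-1]'

```text
t: 32.85
position: [543.5, 279.7, 109.0]
ee_rot: [0.001, 0.996, -0.085, -0.001]
ft_force: [0.8, 1.5, -1.8]
grip_width: 0.226
gripper_force: 25.0
```

Request:
servo_tool --commands '[-0.03,-0.4,0,0,0,0,-1,-0.07,-0.8,0,0,0,0,-1,-0.07,-0.97,0,0,0,0,-1]'

```text
t: 33.15
position: [536.7, 182.9, 109.2]
ee_rot: [0.0, 0.997, -0.082, -0.001]
ft_force: [0.5, 0.2, -1.6]
grip_width: 0.227
gripper_force: 25.0
```

Request:
servo_tool --commands '[-0.03,-0.4,0,0,0,0,-1,-0.08,-0.8,0,0,0,0,-1,-0.08,-0.97,0,0,0,0,-1]'

```text
t: 33.45
position: [528.9, 86.3, 109.3]
ee_rot: [0.0, 0.997, -0.082, -0.001]
ft_force: [-0.0, 0.7, -1.2]
grip_width: 0.226
gripper_force: 25.0
```

Request:
servo_tool --commands '[-0.03,-0.4,0,0,0,0,-1,-0.08,-0.8,0,0,0,0,-1,-0.08,-0.98,0,0,0,0,-1,-0.08,-0.98,0,0,0,0,-1,-0.08,-0.98,0,0,0,0,-1,-0.08,-0.98,0,0,0,0,-1]'

```text
t: 34.05
position: [522.4, -8.5, 109.5]
ee_rot: [-0.0, 0.997, -0.082, 0.0]
ft_force: [0.4, -0.2, -2.3]
grip_width: 0.228
gripper_force: 25.0
```

```bash
cat >> h.py <<'E'
def align(zt):
    # hole rim (dark/bright) around column 320: print stud and hole in tool-aligned frame
    im,P,ray,c=cloud('wrist');o=observe();t=o['position'];z=P[...,2]
    Tx=R.from_quat(o['ee_rot'],scalar_first=True).as_matrix()[:2,:2]
    w=np.zeros(z.shape,bool);w[160:205,295:345]=1
    k=w&(z>55)&(z<64); L=(onz(ray,c,59)[...,:2]-t[:2])@Tx
    print(t.round(1),'stud tool xy',k.sum(),L[k].mean(0).round(1),np.ptp(L[k],0).round(1))
    Lp=(onz(ray,c,zt)[...,:2]-t[:2])@Tx
    hole=w&(z<zt-8); n,l,st,ce=cv2.connectedComponentsWithStats(hole.astype(np.uint8))
    for i in range(1,n):
        if 80<st[i,4]<900: a=Lp[l==i];print('hole',st[i,4],((a.max(0)+a.min(0))/2).round(1),np.ptp(a,0).round(1))
    return im
E
python3 - <<'E'
from h import *
im=align(observe()['position'][2]-4.6);save('w9',cv2.resize(im[120:240,240:400],None,fx=4,fy=4))
E
```

```text
[522.4  -8.3 109.5] stud tool xy 1 [33.   0.6] [0. 0.]
hole 364 [37.3  0. ] [10.4 11.2]
```

View pics/w9.png

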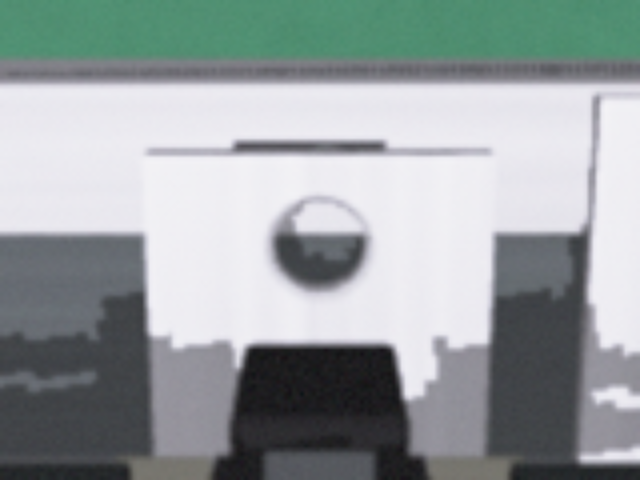

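No stud is visible through the hole from here: the line of sight through it lands inboard, on the rail edge. I'll descend by feel at the measured position.

Request:
servo_tool --commands '[-0.001,-0.005,-0.15,0,0,0,-1,-0.001,-0.005,-0.3,0,0,0,-1,-0.001,-0.005,-0.36,0,0,0,-1,-0.001,-0.005,-0.38,0,0,0,-1,-0.001,-0.005,-0.4,0,0,0,-1,-0.001,-0.005,-0.42,0,0,0,-1,-0.001,-0.005,-0.44,0,0,0,-1,-0.001,-0.005,-0.45,0,0,0,-1,-0.001,-0.005,-0.45,0,0,0,-1]'

```text
t: 35.0
position: [521.9, -9.7, 64.6]
ee_rot: [-0.0, 0.997, -0.082, 0.0]
ft_force: [-0.3, -1.5, -2.3]
grip_width: 0.229
gripper_force: 25.0
```

Request:
servo_tool --commands '[0,0,-0.02,0,0,0,-1,0,0,-0.04,0,0,0,-1,0,0,-0.06,0,0,0,-1,0,0,-0.08,0,0,0,-1,0,0,-0.095,0,0,0,-1,0,0,-0.095,0,0,0,-1,0,0,-0.095,0,0,0,-1]'

```text
t: 35.7
position: [521.9, -9.7, 55.0]
ee_rot: [0.0, 0.997, -0.082, -0.0]
ft_force: [0.4, 0.4, -1.2]
grip_width: 0.227
gripper_force: 25.0
```

Request:
servo_tool --commands '[0,0,0,0,0,0,0,0,0,0,0,0,0,0,0,0,0,0,0,0,0,0,0,0,0,0,0,0,0,0,0,0,0,0,0,0,0,0,0,0,0,0,0,0,0,0,0,0,0]'

```text
t: 36.4
position: [521.9, -9.7, 55.1]
ee_rot: [-0.0, 0.997, -0.082, 0.0]
ft_force: [-0.3, 0.3, -0.1]
grip_width: 0.502
gripper_force: 0.0
```

Request:
servo_tool --commands '[0,0,0.1,0,0,0,0,0,0,0.4,0,0,0,0,0,0,0.8,0,0,0,1,0,0,1,0,0,0,1]'

```text
t: 36.8
position: [523.3, -9.5, 159.0]
ee_rot: [-0.0, 0.997, -0.082, 0.002]
ft_force: [1.0, -0.3, -0.1]
grip_width: 0.623
gripper_force: 0.0
```

Request:
servo_tool --commands '[-0.1,0.4,0.4,0,0,0.04,1,-0.23,0.8,0.5,0,0,0.08,1,-0.23,0.9,0.5,0,0,0.1,1]'

```text
t: 37.1
position: [499.4, 83.5, 209.1]
ee_rot: [-0.001, 0.997, 0.078, 0.003]
ft_force: [-0.1, -0.4, -0.6]
grip_width: 0.895
gripper_force: 0.0
```

Request:
servo_tool --commands '[-0.1,0.4,0,0,0,0.03,1,-0.23,0.8,0,0,0,0.045,1,-0.23,0.9,0,0,0,0.045,1]'

```text
t: 37.4
position: [475.0, 173.1, 206.2]
ee_rot: [-0.001, 0.989, 0.147, 0.001]
ft_force: [0.6, -0.5, -0.5]
grip_width: 0.996
gripper_force: 0.0
```

Request:
servo_tool --commands '[-0.1,0.4,0,0,0,0,1,-0.23,0.8,0,0,0,0,1,-0.23,0.85,0,0,0,0,1,-0.23,0.85,0,0,0,0,1,-0.23,0.85,0,0,0,0,1]'

```text
t: 37.9
position: [453.0, 254.6, 205.2]
ee_rot: [0.0, 0.989, 0.145, -0.0]
ft_force: [0.4, 0.3, -0.1]
grip_width: 0.998
gripper_force: 0.0
```

```bash
python3 - <<'E'
from h import *
print(observe()['position'],observe()['ee_rot'])
im,P,ray,c=cloud('wrist');save('w10',im);plates(im,P,ray,c)
E
```

```text
[452.95005693 254.58269829 205.21944267] [ 1.19911936e-04  9.89442078e-01  1.44928762e-01 -1.17834224e-04]
[339.  56.] 3147 [570.1 268.4] [96.2 45. ] 16.6 box (array([570.2, 268.7]), array([47.7, 19.8]), 17.1)
```

Request:
servo_tool --commands '[0.4,0.05,-0.3,0,0,0,1,0.8,0.1,-0.7,0,0,0,1,1,0.14,-1,0,0,0,1,1,0.14,-1,0,0,0,1,1,0.14,-1,0,0,0,1]'

```text
t: 38.45
position: [553.1, 267.4, 103.7]
ee_rot: [0.001, 0.99, 0.144, -0.001]
ft_force: [0.2, -0.4, 1.0]
grip_width: 0.998
gripper_force: 0.0
```

Request:
servo_tool --commands '[0.172,0,-0.3,0,0,0,1,0.172,0,-0.6,0,0,0,1,0.172,0,-0.8,0,0,0,1,0.172,0,-0.9,0,0,0,1,0.172,0,-0.955,0,0,0,1,0.172,0,-0.955,0,0,0,1,0.172,0,-0.955,0,0,0,1,0.172,0,-0.955,0,0,0,-0.3,0.172,0,-0.955,0,0,0,-1,0.172,0,-0.955,0,0,0,-1,0.172,0,-0.955,0,0,0,-1,0.172,0,-0.955,0,0,0,-1]'

```text
t: 39.65
position: [570.1, 269.3, 9.6]
ee_rot: [-0.0, 0.989, 0.145, 0.0]
ft_force: [-0.9, 0.6, -0.5]
grip_width: 0.608
gripper_force: 0.0
```

Request:
servo_tool --commands '[0,0,0,0,0,0,-1,0,0,0,0,0,0,-1,0,0,0,0,0,0,-1,0,0,0,0,0,0,-1,0,0,0,0,0,0,-1,0,0,0,0,0,0,-1,0,0,0,0,0,0,-1,0,0,0,0,0,0,-1,0,0,0,0,0,0,-1,0,0,0,0,0,0,-1]'

```text
t: 40.65
position: [570.1, 269.3, 9.5]
ee_rot: [0.0, 0.989, 0.145, -0.0]
ft_force: [-0.2, 0.4, -1.7]
grip_width: 0.224
gripper_force: 25.0
```

Request:
servo_tool --commands '[0,0,0.2,0,0,0,-1,0,0,0.6,0,0,0,-1,0,0,1,0,0,0,-1,0,0,1,0,0,0,-1]'

```text
t: 41.05
position: [573.1, 271.3, 115.6]
ee_rot: [-0.002, 0.989, 0.146, 0.004]
ft_force: [0.5, -0.2, -2.0]
grip_width: 0.232
gripper_force: 25.0
```

Request:
servo_tool --commands '[-0.06,-0.25,0,0,0,-0.04,-1,-0.13,-0.5,0,0,0,-0.08,-1,-0.13,-0.73,0,0,0,-0.12,-1,-0.13,-0.73,0,0,0,-0.145,-1]'

```text
t: 41.45
position: [555.9, 193.7, 109.0]
ee_rot: [0.0, 0.996, -0.085, -0.001]
ft_force: [-0.3, -0.2, -2.7]
grip_width: 0.223
gripper_force: 25.0
```

Request:
servo_tool --commands '[-0.06,-0.3,0,0,0,0,-1,-0.127,-0.6,0,0,0,0,-1,-0.127,-0.703,0,0,0,0,-1,-0.127,-0.703,0,0,0,0,-1,-0.127,-0.703,0,0,0,0,-1,-0.127,-0.703,0,0,0,0,-1]'

```text
t: 42.05
position: [544.7, 126.7, 109.4]
ee_rot: [-0.0, 0.997, -0.082, 0.0]
ft_force: [-0.1, 0.8, -2.5]
grip_width: 0.225
gripper_force: 25.0
```

Request:
servo_tool --commands '[-0.002,-0.006,-0.15,0,0,0,-1,-0.002,-0.006,-0.3,0,0,0,-1,-0.002,-0.006,-0.36,0,0,0,-1,-0.002,-0.006,-0.38,0,0,0,-1,-0.002,-0.006,-0.4,0,0,0,-1,-0.002,-0.006,-0.42,0,0,0,-1,-0.002,-0.006,-0.44,0,0,0,-1,-0.002,-0.006,-0.45,0,0,0,-1,-0.002,-0.006,-0.45,0,0,0,-1]'

```text
t: 42.95
position: [544.2, 125.4, 64.6]
ee_rot: [-0.0, 0.997, -0.082, 0.0]
ft_force: [-0.3, 0.3, -2.2]
grip_width: 0.227
gripper_force: 25.0
```

Studs entered with no force. I'll seat the plate, release, and pull back for a check.

Request:
servo_tool --commands '[0,0,-0.02,0,0,0,-1,0,0,-0.04,0,0,0,-1,0,0,-0.06,0,0,0,-1,0,0,-0.08,0,0,0,-1,0,0,-0.095,0,0,0,-1,0,0,-0.095,0,0,0,-1,0,0,-0.095,0,0,0,-1]'

```text
t: 43.65
position: [544.2, 125.4, 55.0]
ee_rot: [0.0, 0.997, -0.082, -0.0]
ft_force: [-0.6, 0.6, -2.5]
grip_width: 0.225
gripper_force: 25.0
```

Request:
servo_tool --commands '[0,0,0,0,0,0,0,0,0,0,0,0,0,0,0,0,0,0,0,0,0,0,0,0,0,0,0,0,0,0,0,0,0,0,0,0,0,0,0,0,0,0,0,0,0,0,0,0,0]'

```text
t: 44.35
position: [544.2, 125.4, 55.1]
ee_rot: [-0.0, 0.997, -0.082, 0.0]
ft_force: [-0.3, -0.2, 0.3]
grip_width: 0.501
gripper_force: 0.0
```

Request:
servo_tool --commands '[0,0,0.1,0,0,0,0,0,0,0.4,0,0,0,0,0,0,0.8,0,0,0,0.5,0,0,1,0,0,0,1]'

```text
t: 44.75
position: [545.6, 125.9, 159.1]
ee_rot: [-0.001, 0.997, -0.082, 0.002]
ft_force: [-0.2, 0.7, -0.2]
grip_width: 0.619
gripper_force: 0.0
```

Request:
servo_tool --commands '[-0.3,-0.2,0.4,0,0,0,1,-0.6,-0.4,0.8,0,0,0,1,-0.8,-0.7,0.9,0,0,0,1,-0.8,-0.9,0.9,0,0,0,1,-0.8,-0.9,0.9,0,0,0,1,-0.8,-0.9,0.9,0,0,0,1]'

```text
t: 45.35
position: [464.2, 35.2, 245.9]
ee_rot: [-0.0, 0.997, -0.083, 0.001]
ft_force: [0.5, 0.3, -0.2]
grip_width: 0.999
gripper_force: 0.0
```

```bash
python3 - <<'E'
from h import *
print(observe()['position'])
im,P,ray,c=cloud('wrist');z=P[...,2]
s,Ps,_,_=cloud('scene');
C=np.array([528.5,28.3]);A=R.from_euler('z',0.1636).as_matrix()[:2,:2]
F=(P[...,:2]-C)@A.T
for y in(-105.4,-38.6,99):
    for sx in(-1,1):
        for sy in(-1,1):
            k=(np.abs(F[...,0]-sx*(26 if sx<0 else 44))<3.5)&(np.abs(F[...,1]-y-sy*16)<4)&(np.arange(400)[:,None]<240)
            print(y,sx,sy,k.sum(),np.nanmedian(z[k]).round(1) if k.sum() else None,end=' | ')
    print()
save('fin',np.vstack([im[:240],cv2.resize(s[60:360,180:500],(640,600))[:350]]))
E
```

```text
[464.20804436  35.16117271 245.86401646]
-105.4 -1 -1 26 50.0 | -105.4 -1 1 271 315.8 | -105.4 1 -1 64 50.4 | -105.4 1 1 64 50.3 | 
-38.6 -1 -1 195 317.5 | -38.6 -1 1 49 49.9 | -38.6 1 -1 61 50.2 | -38.6 1 1 55 50.1 | 
99 -1 -1 223 316.0 | 99 -1 1 23 50.0 | 99 1 -1 56 50.0 | 99 1 1 58 50.1 |
```

View pics/fin.png

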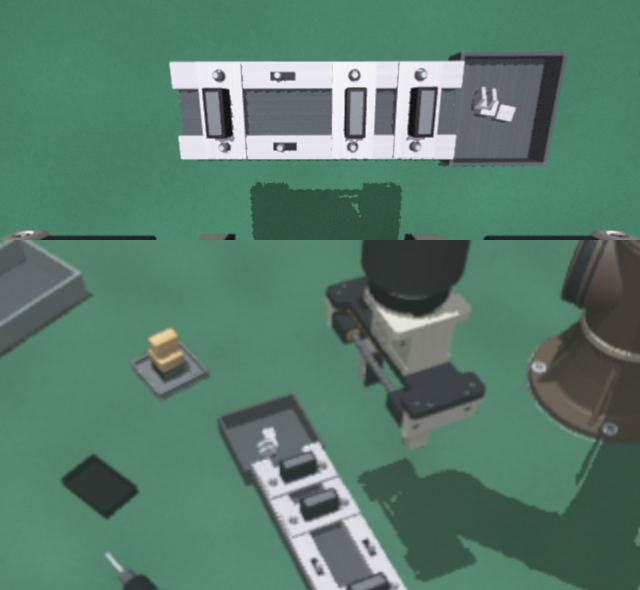

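All three plates sit flat: their tops read 50 mm and the studs show through the holes at (218,75), (355,75) and (421,75). The offcuts are in the tray and the brush is upright in its rest.

```bash
python3 -c "from bench import job_done; print(job_done())"
```

```text
the job is handed in; nothing more can be done
None
```

The job is handed in: the three offcuts present are in the scrap tray, the brush stands upright in its rest, and the three plates present lie flat over stud pairs 0, 1 and 3; the spool, screwdriver and cover were not touched.

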